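Swap the flat battery under the motors of a robot kit

ROBOT

A 7-joint arm with a two-finger parallel gripper is mounted at the origin on the work surface. World frame = base frame: x ahead of the robot, y to its left, z up, the work surface at z = 0. Lengths are in m, angles in rad, forces in N, time in s.
With the tool pointing down it reaches from about 0.4 to 0.875 m from the base axis. Payload 6.5 kg.
Tool frame: the origin (TCP) lies at the very end of the fingers, on their centre line; the grasp point (between the pads) lies 19 mm behind it (env.grip_point_offset is the distance from the TCP to the grasp point, in m); z points along the fingers, y is the line along which they close (so a half turn about z gives the same grasp; the last joint's range is limited). The gripper opens to 88 mm and grips with 3 to 60 N. Pads are 18 mm wide; open, the fingers measure 123 mm over their backs; the gripper's body (75 mm by 187 mm) begins 45 mm behind the grasp point.
Start: joints at [-0.066, 0.536, -0.004, 1.538, 0.003, 1.067, -0.071], TCP at [0.65, -0, 0.217] pointing down, gripper open.
Joint ranges: [-2.7, 2.7], [-0.37, 2.16], [-1.27, 1.26], [0.24, 2.4], [-1.31, 4.45], [0.19, 1.91], [-2.76, 2.76]. Speed limits (rad/s): [2.39, 2.39, 3.14, 3.14, 3.14, 3.14, 3.14].

INTERFACE

Orientations are given as a rotation vector (axis times angle).
In Python, from bench import state, grab_frame, camera_model, order, nets, env gives the robot as it stands. The module is installed in compiled form; this text tells all that it offers.
- The arm moves only by the tool move_arm, never from a script. Its argument "series" is text: rows parted by semicolons, each of 5 numbers parted by spaces: the opening, from 0 (shut) to 1 (fully open), then the shift along the tool's x, y, z in mm, then the turn about the tool's z in rad. A call has 1 to 8 rows; each row is the pose to reach, as a shift and turn from the pose commanded when the call began, along the tool's axes at that moment; what a row does not reach only later rows make up. A row lasts 1/12 s, in which the tool goes at most 41.7 mm and 7.16 degrees, less where a joint would pass 70% of its speed; a pose out of reach is approached as far as the arm can. A call with a gripper value outside its range is refused whole. The fingers move at their own pace and stop on an object; "squeeze" is the grip in N (left out, the last holds). Time passes only in rows, so rows that repeat a pose let the fingers close. It gives the time, the measured TCP pose, the force, the opening and the grip force at its end, in the units of the state.
- state(): the state, without advancing time (a new reading comes with each control period).
- grab_frame(name): name is "scene" or "side" or "wrist"; returns (picture, depth): 384x512x3 uint8, red, green, blue; 384x512 float32, m along the optical axis (not along the pixel's ray), 0 where there is no reading.
- camera_model(name): a dict with "fovy" (degrees; the focal length in pixels is half the picture's height over the tangent of half this angle, whatever the lens; pixels are square), "cx", "cy" (the principal point, pixels), "origin" and "orientation" of the camera in the world. Camera axes: x right, y down, z forward; pixel columns grow to the right and rows downward; lengths in m; the calibration is good to about 2 mm. A picture is of the moment at which its call begins: read the wrist's pose just before it. camera_model takes no time and is no camera call; for the wrist camera it gives the pose at the moment of the call.
- order.hand_in(): hands the job in; it is judged then, once.
Trained networks look in the newest picture that a camera, given by its name, has taken for a name from the list of things; names that differ only in an ending like _2 or _b are one class to them, and where a whole thing is asked for, a point or a joint stands for the part that bears it (a point fixed in the world has none). Each returns a list of dicts, best first, with "p" (0 to 1); they miss things now and then, are a little off and sometimes report something else, mostly with a low value. They report only what shows in the picture. A call takes as long as a camera call. They do not tell look-alikes from the thing itself.
- nets.find_in(camera, label): "xyz" ([x, y, z] in m, in the coordinates of the camera as it stood for that picture, good to about 4 mm: the middle of the surface that is visible of it).
- nets.silhouettes(camera, label): "pixels" (384x512 bool, what is visible of it).
- nets.spot_point(camera, label): "xyz" ([x, y, z] in m, in the coordinates of the camera as it stood for that picture, good to about 4 mm: a listed point, or the origin of a listed thing).
The state is a dict: "t": time; "q": joint angles; "qd": joint speeds; "joint_efforts": joint torques, N m; "tcp_pos": TCP position; "ee_rot": TCP orientation; "contact_force": force on the tool from outside, world axes, zero at the start; "ft_torque": the same for the moment, N m; "opening": opening from 0.0 (shut) to 1.0 (fully open); "grip_force": force on a finger pad.
Only numpy, scipy, OpenCV 4.12 (cv2) and the standard library are available. Lean on these libraries where they do the work, as an engineer would, in place of code of your own. Each camera call takes 0.05 s, during which the arm holds its last target. There are 200 camera calls.

TASK

Swap the robot kit's flat battery for the charged one. First lift off the two motors that lie across the black tub and lay both in the empty red tray; then move the flat battery from the bottom of the tub squarely onto the empty charger, put the charged battery from the other charger in its place in the tub, and lay each motor back in the same cradle it came from, centred and level as it lay before. Do not disturb the two loose wheels.

Things in the scene. Friction and masses are not known exactly. Their poses are not given: they have to be found in the camera images.
- motor_large_center (a point): Large motor, 140 mm long, 46 high: grey mounting frame (30 wide, 140 long, 10 high, flat below) with a big square white housing, 38 wide and 78 long, and a round drive head at the +y end. Point: its centre, 23 mm above its underside; y along its length, z up. Grip it here across x: 38 mm wide. About 160 g. Starts in one of the tub's two cradles.
- motor_slim_center (a point): Slim motor, 140 mm long, 39 high: equal grey frame (30 x 140 x 10 mm) with a round metal can of 30 mm diameter, axis 24 mm above the underside, and a small square gear head at the +y end. Point: mid-length, 23 mm above its underside; y along its length, z up. Grip it here across x: 30 mm wide. About 110 g. Starts in the tub's other cradle.
- pack_flat_center (a point): The flat battery: white block 52 (x) x 80 (y) x 40 (z) mm, the one that lies at the bottom of the tub below the motors, seen between them. The point is its centre; y runs along its length. Grip it across x, 52 mm. 180 g, give or take 30 %.
- pack_charged_center (a point): The charged battery: an equal white block 52 x 80 x 40 mm, the one that lies on a charger at the start. The point is its centre; y runs along its length. Grip it across x.
- tub: Black open tub, fixed, 166 (x) x 124 (y), inside 150 x 104 mm. Origin: centre of underside. Battery's place: middle, along y, on a seat 10 mm up (battery centre 30 mm up). End walls 50 mm high. Rims at y = +-57 (10 thick, 64 high) are notched 44 wide, 56 mm up: two motor cradles at x = -38 and +38. A motor lies along y across both rims, its middle at y = 0 and its point 79 mm up.
- tray: Empty red sorting tray, fixed, 220 (x) x 190 (y) mm, its floor 5 mm thick, walls 5 mm thick and 17 mm high. Origin: centre of its underside. Both motors fit side by side, along y, for example at x = -50 and +50 mm.
- charger_empty: Flat grey charger without a battery, fixed. Origin: underside, below the centre of the battery's place. The battery lies along y on a raised pad 44 x 72 mm, 8 mm high (battery centre 28 mm up), between a 22 mm high housing from y = +50 mm and a 14 mm high lip from y = -50 mm; its long sides are open above the 4 mm base plate, 70 mm wide.
- charger_full: Equal charger that holds the charged battery at the start, fixed. Origin and axes as for the other charger.
- wheel_near: Bystander: loose black rubber wheel lying flat on the table near the robot, 60 mm across, 24 mm high. Origin: centre of its underside. Leave it alone.
- wheel_far: Bystander: an equal wheel lying flat beyond the chargers. Leave it alone.
Things that resemble listed ones, but are neither listed nor needed, are in the scene too. What is shaped like the part that bears pack_flat_center but orange is not meant. What is shaped like the part that bears motor_large_center but purple is not meant.

How it is judged:
By the outcome, as a careful person would: the job done as asked, in the order asked, and still so for the second after the job is handed in, with the robot touching nothing.
It also fails if it takes over 131 s, if anything falls off the work surface, if the arm or the gripper's body presses on something with over 40 N, if the wrist force passes 120 N, or if a joint passes its speed limit or range.

## Working session

There is one attempt and no reset: what is moved stays moved. The work goes in short steps, Python scripts to look and compute and a tool call to move; the robot and the scene stay as the last step left them, time stands still between calls to the robot, and variables do not carry over. Pictures are saved under pics/ and viewed, at most 14 in all, crops included, and the job is handed in when it is done.

Besides the shell and the picture viewer there is one more tool, called after "Emit:" as a command line: name --argument value ..., lists and objects as JSON in quotes. move_arm: Moves the arm, as the interface text tells. Its arguments: {"type":"object","properties":{"series":{"type":"string"},"squeeze":{"type":"number"}},"required":["series"]}

```bash
mkdir -p pics
cat > h.py <<'E'
import numpy as np, cv2
from scipy.spatial.transform import Rotation as R
from bench import state, grab_frame, camera_model, order, nets, env
def cam(n):
    c=camera_model(n); o=np.array(c["orientation"],float)
    M=R.from_rotvec(o).as_matrix() if o.size==3 else (o if o.shape==(3,3) else None)
    return c,M,np.array(c["origin"])
def cloud(n,d):
    c,M,o=cam(n); f=192/np.tan(np.radians(c["fovy"])/2)
    v,u=np.mgrid[0:384,0:512]
    P=np.stack([(u-c["cx"])/f*d,(v-c["cy"])/f*d,d],-1)
    W=P@M.T+o; W[d==0]=np.nan
    return W
def w(n,p):
    c,M,o=cam(n); return M@np.array(p)+o
E
python3 - <<'E'
from h import *
print(state(),camera_model("scene"),camera_model("wrist"))
for n in ["scene","side","wrist"]:
    im,d=grab_frame(n); cv2.imwrite(f"pics/{n}0.png",im[...,::-1]); np.save(f"{n}0.npy",cloud(n,d))
    for l in ["motor_large_center","motor_slim_center","pack_flat_center","tub","tray","charger_empty","wheel_near"]:
        for r in nets.spot_point(n,l)[:4]: print(n,l,round(r["p"],2),w(n,r["xyz"]).round(3))
a=np.hstack([cv2.imread("pics/scene0.png"),cv2.imread("pics/side0.png")])
E
```

```text
{'t': 0.0, 'q': array([-0.06621676,  0.53714563, -0.00445028,  1.53883224,  0.0025879 ,
        1.06727293, -0.07120375]), 'qd': array([-0.00064018, -0.00122716,  0.00140856,  0.00242832, -0.00092888,
        0.00149664, -0.00040787]), 'joint_efforts': array([-1.69933578e-04, -5.70981932e+01,  9.90184285e-01, -2.51597965e+01,
       -5.62433247e-02,  1.80829730e-02,  2.02785413e-04]), 'tcp_pos': array([6.49375583e-01, 3.86069475e-06, 2.15668225e-01]), 'ee_rot': array([-2.22057024e+00, -2.22076795e+00,  1.94777450e-03]), 'contact_force': array([-0.87183227, -0.00413322, -0.29378705]), 'ft_torque': array([-0.04091661,  0.00451412, -0.0258012 ]), 'grip_force': 0.0, 'opening': 0.9985082206985094} {'fovy': 48.38193739784756, 'cx': 249.21086344961532, 'cy': 194.9575663628754, 'origin': array([ 1.19772244, -0.2885908 ,  1.18627163]), 'orientation': array([-2.24388508, -1.30678577,  0.37833574])} {'fovy': 58.15289491195066, 'cx': 256.630206326133, 'cy': 191.36112324213764, 'origin': array([0.64872939, 0.08246309, 0.38404559]), 'orientation': array([ 2.82099608e+00, -1.11084390e-03, -2.467334
[... 251 characters left out ...]
0.65 [ 0.532 -0.261 -0.001]
scene charger_empty 0.95 [ 0.66   0.011 -0.002]
scene wheel_near 0.77 [ 0.391 -0.037  0.   ]
side motor_large_center 0.96 [0.52  0.288 0.079]
side motor_large_center 0.66 [0.349 0.212 0.028]
side motor_large_center 0.5 [0.557 0.3   0.028]
side motor_slim_center 0.86 [0.589 0.309 0.08 ]
side pack_flat_center 0.91 [0.574 0.484 0.022]
side pack_flat_center 0.58 [0.557 0.303 0.03 ]
side tub 0.79 [0.55  0.297 0.001]
side tray 0.97 [ 0.533 -0.263  0.003]
side charger_empty 0.92 [0.658 0.008 0.005]
side wheel_near 0.85 [ 0.391 -0.041  0.004]
wrist tray 0.75 [ 0.531 -0.26  -0.   ]
wrist charger_empty 0.91 [ 0.658  0.008 -0.005]
wrist wheel_near 0.71 [ 0.392 -0.035 -0.   ]
```

View pics/scene0.png

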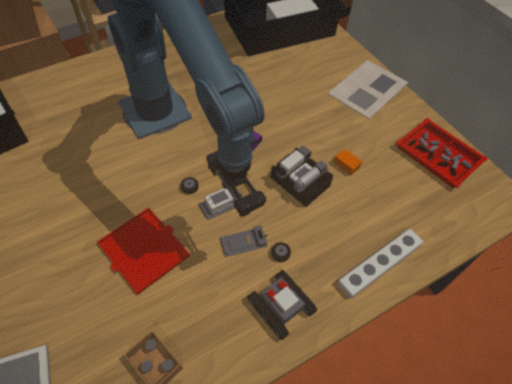

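View pics/wrist0.png

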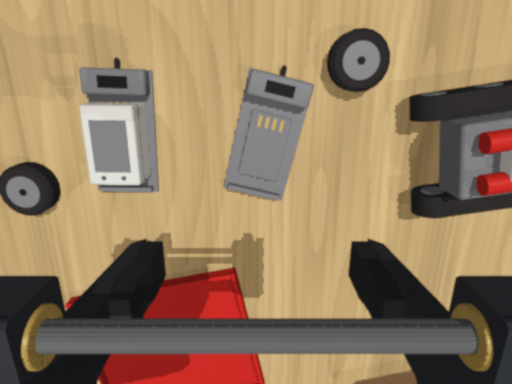

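The scene shows the tub at (300,178) with two motors, and orange and purple decoys at (348,160) and (257,140). The tray is at (145,250), the full charger at (215,203) and the empty one at (243,240). The wrist view shows the full charger at (118,130), the empty one at (268,135), and wheels at (28,190) and (358,60).

```bash
cat >> h.py <<'E'
def rect(W,box,z,extra=None):
    "box x0 x1 y0 y1; heights z0..z1 -> minAreaRect centre(mm), sizes, angle of long axis, cloud z median"
    m=(W[...,0]>box[0])&(W[...,0]<box[1])&(W[...,1]>box[2])&(W[...,1]<box[3])&(W[...,2]>z[0])&(W[...,2]<z[1])
    if extra is not None: m&=extra
    m=cv2.morphologyEx(m.astype(np.uint8),cv2.MORPH_OPEN,np.ones((3,3)))
    n,l,s,c=cv2.connectedComponentsWithStats(m); m=l==1+np.argmax(s[1:,4])
    p=W[m]; (c,s,a)=cv2.minAreaRect((p[:,:2]*1000).astype(np.float32))
    if s[0]<s[1]: a+=90; s=s[::-1]
    return np.round(c,1),np.round(s,1),round((a+0)%180,1),np.round(np.median(p[:,2])*1000,1),len(p)
E
python3 - <<'E'
from h import *
W=np.load("wrist0.npy")
for (u,v) in [(118,140),(118,80),(265,150),(280,85),(240,190),(358,60),(28,190),(200,300),(256,250),(150,170)]: print(u,v,W[v,u].round(4))
print("full plate",rect(W,(.42,.57,-.1,.2),(.002,.03)))
print("pack",rect(W,(.42,.57,-.1,.2),(.038,.06)))
print("empty all",rect(W,(.59,.72,-.06,.09),(.002,.03)))
print("empty hous",rect(W,(.59,.72,-.1,.15),(.017,.03)))
S=np.load("scene0.npy")
for (u,v) in [(296,160),(307,177),(348,160),(145,250),(300,195)]: print(u,v,S[v,u].round(4))
for z in [(.085,.12),(.06,.12),(.035,.07)]: print(rect(S,(.45,.65,.2,.4),z))
print("slimtop",rect(S,(.56,.65,.2,.4),(.082,.12)))
im=cv2.imread("pics/scene0.png").astype(int); red=(im[...,2]>120)&(im[...,1]<60)&(im[...,0]<60)
print("tray",rect(S,(.3,.75,-.5,-.05),(-.01,.04),red))
E
```

```text
118 140 [0.5135 0.0239 0.0486]
118 80 [0.5111 0.0795 0.0236]
265 150 [0.6583 0.0058 0.0092]
280 85 [0.6725 0.0746 0.0232]
240 190 [ 0.6302 -0.039   0.0141]
358 60 [0.7481 0.0979 0.0248]
28 190 [ 0.3987 -0.0349  0.0256]
200 300 [ 0.5757 -0.1911  0.0059]
256 250 [ 6.481e-01 -1.225e-01 -4.000e-04]
150 170 [ 0.5276 -0.0182  0.004 ]
full plate (array([502.4,  29.2]), array([143.7,  70.3]), 88.0, np.float64(18.8), 4114)
pack (array([504.7,  17.6]), array([79.7, 52.6]), 89.2, np.float64(48.4), 4372)
empty all (array([660.4,  21.3]), array([140.1,  70.1]), 76.5, np.float64(7.9), 7751)
empty hous (array([672.3,  70.8]), array([66.1, 25.9]), 166.3, np.float64(22.2), 1719)
296 160 [0.5291 0.2902 0.0994]
307 177 [0.601  0.2853 0.095 ]
348 160 [0.5819 0.4756 0.044 ]
145 250 [ 0.5398 -0.2558  0.0056]
300 195 [0.6165 0.2568 0.0334]
(array([516.3, 297.2]), array([113.4,  39.6]), 103.9, np.float64(100.7), 363)
(array([507.9, 290.7]), array([138.7,  64.6]), 100.3, np.float64(98.0), 543)
(array([555.4, 297. ]), array([175.4, 133.9]), 15.6, np.float64(52.3), 715)
slimtop (array([590.4, 315.5]), array([130.5,  29.8]), 103.6, np.float64(94.1), 295)
tray (array([ 537.8, -275.9]), array([220.3, 174.5]), 12.9, np.float64(6.7), 1926)
```

Emit:
move_arm --series "1 298 -95 0 -0.241;1 298 -95 0 -0.241;1 298 -95 0 -0.241;1 298 -95 0 -0.241;1 298 -95 0 -0.241;1 298 -95 0 -0.241;1 298 -95 0 -0.241;1 298 -95 0 -0.241"

```text
t: 1.87
tcp_pos: [0.5519, 0.3045, 0.2167]
ee_rot: [-1.929, -2.476, -0.003]
contact_force: [0.0, 0.0, -0.0]
opening: 0.996
grip_force: 0.0
```

Emit:
move_arm --series "1 0 0 0 0;1 0 0 0 0;1 0 0 0 0;1 0 0 0 0"

```text
t: 2.2
tcp_pos: [0.556, 0.2958, 0.2165]
ee_rot: [1.941, 2.469, -0.001]
contact_force: [-0.1, -0.3, -0.7]
opening: 1.002
grip_force: 0.0
```

Run:
```python
from h import *
s=state(); print(s["t"],s["tcp_pos"].round(4),s["ee_rot"].round(4),R.from_rotvec(s["ee_rot"]).as_matrix().round(3))
im,d=grab_frame("wrist"); cv2.imwrite("pics/w1.png",im[...,::-1]); W=cloud("wrist",d); np.save("w1.npy",W)
for l in ["motor_large_center","motor_slim_center","pack_flat_center","tub"]:
    for r in nets.spot_point("wrist",l)[:3]: print(l,round(r["p"],2),w("wrist",r["xyz"]).round(4))
for b,z in [((.45,.56,.2,.4),(.095,.12)),((.56,.65,.2,.4),(.085,.12)),((.45,.65,.2,.4),(.045,.07)),((.45,.65,.2,.4),(.04,.12)),((.45,.65,.2,.4),(.046,.054))]:
    print(rect(W,b,z))
```

```text
2.2 [0.556  0.2958 0.2165] [ 1.9411e+00  2.4688e+00 -1.0000e-03] [[-0.236  0.972  0.   ]
 [ 0.972  0.236 -0.001]
 [-0.001  0.    -1.   ]]
motor_large_center 0.93 [0.3503 0.2147 0.0217]
motor_large_center 0.86 [0.5183 0.2908 0.0797]
motor_slim_center 0.87 [0.591  0.3089 0.0807]
pack_flat_center 0.56 [0.5528 0.3049 0.0319]
(array([519.4, 280.5]), array([76.1, 38.5]), 103.8, np.float64(100.2), 3670)
(array([590.5, 308.9]), array([117.7,  28.5]), 103.2, np.float64(93.8), 4122)
(array([554.7, 304.5]), array([81. , 46.5]), 104.8, np.float64(50.7), 3690)
(array([553.6, 300.6]), array([174.5, 140. ]), 14.0, np.float64(85.0), 20191)
(array([553.6, 304.1]), array([80.6, 45.3]), 103.0, np.float64(50.6), 3528)
```

View pics/w1.png

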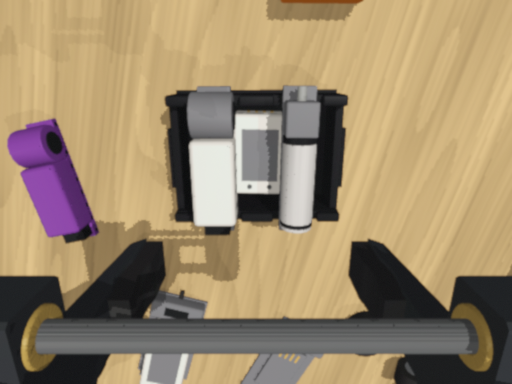

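The wrist view shows the large motor at (212,160), the slim motor at (300,160) and the flat pack between them at (258,152). The purple decoy at (55,180) lies outside the tub.

```bash
cat >> h.py <<'E'
def shift(x,y,z,yaw=None):
    "tool-frame shift mm and turn to get TCP to x,y,z (m), tool y-axis heading yaw(rad)"
    s=state(); M=R.from_rotvec(s["ee_rot"]).as_matrix(); d=M.T@(np.array([x,y,z])-s["tcp_pos"])*1000
    a=np.arctan2(M[1,1],M[0,1]); t=0 if yaw is None else -(yaw-a)
    print("t",s["t"],"tcp",s["tcp_pos"].round(4),"heading",round(a,4),"tilt",M[:,2].round(3),"SHIFT",d.round(1),"turn",round(t,3),"grip",round(s["grip_force"],1),"open",round(s["opening"],3),"F",s["contact_force"].round(1))
E
python3 - <<'E'
from h import *
W=np.load("w1.npy"); a=np.radians(13.7); T=(W[...,:2]*1000-[553.6,300.6])@np.array([[np.cos(a),-np.sin(a)],[np.sin(a),np.cos(a)]]); Z=W[...,2]*1000
def ext(m,k): v=T[m][:,k]; return np.percentile(v,[1,99]).round(1),m.sum()
near=(abs(T[...,0])<110)&(abs(T[...,1])<90)
print("rim z60-70",ext(near&(Z>60)&(Z<67)&(abs(T[...,0])<14),1), ext(near&(Z>60)&(Z<67)&(abs(T[...,0])<14)&(T[...,1]>0),1),ext(near&(Z>60)&(Z<67)&(abs(T[...,0])<14)&(T[...,1]<0),1))
print("rim x",ext(near&(Z>61)&(Z<67)&(T[...,1]>45),0))
print("large y",ext(near&(Z>70)&(T[...,0]<0),1),"slim y",ext(near&(Z>70)&(T[...,0]>0),1))
print("x large",ext(near&(Z>95)&(T[...,0]<0),0),"slim x",ext(near&(Z>80)&(T[...,0]>0),0))
m=near&(Z>46)&(Z<54)&(abs(T[...,0])<15); print("pack y",ext(m&(abs(T[...,1])<50),1))
shift(.517,.2915,.12,a)
E
```

```text
rim z60-70 (array([-60.7,  61.8]), np.int64(649)) (array([52.1, 61.8]), np.int64(371)) (array([-60.8, -51.8]), np.int64(278))
rim x (array([-81.3,  80.9]), np.int64(1413))
large y (array([-49. ,  61.2]), np.int64(25848)) slim y (array([-51.4,  56.9]), np.int64(23989))
x large (array([-59.9,  -1.8]), np.int64(24874)) slim x (array([ 1.4, 60.4]), np.int64(23937))
pack y (array([-34.6,  43.3]), np.int64(2412))
t 2.45 tcp [0.5554 0.2971 0.2165] heading 0.2397 tilt [ 0. -0. -1.] SHIFT [  3.7 -38.6  96.5] turn 0.001 grip 0.0 open 1.002 F [ 0.1  0.6 -0.7]
```

Emit:
move_arm --series "0.68 3.5 -38.5 0 0;0.68 3.5 -38.5 0 0;0.68 3.5 -38.5 0 0;0.68 3.5 -38.5 40 0;0.68 3.5 -38.5 80 0;0.68 3.5 -38.5 80 0;0.68 3.5 -38.5 80 0;0.68 3.5 -38.5 80 0"

```text
t: 3.12
tcp_pos: [0.5184, 0.2929, 0.1384]
ee_rot: [1.938, 2.471, 0.004]
contact_force: [0.2, 0.2, -0.2]
opening: 0.679
grip_force: 0.0
```

```bash
python3 -c "
from h import *
shift(.517,.2915,.060,.239)"
```

```text
t 3.1167 tcp [0.5184 0.2929 0.1384] heading 0.2406 tilt [ 0.002  0.001 -1.   ] SHIFT [-1.1 -1.9 78.4] turn 0.002 grip 0.0 open 0.679 F [ 0.2  0.2 -0.2]
```

Emit:
move_arm --series "0.68 0 -0.5 35 0;0.68 0 -0.5 60 0;0.68 0 -0.5 77 0;0.68 0 -0.5 77 0;0.68 0 -0.5 77 0;0.3 0 -0.5 77 0;0.3 0 -0.5 77 0;0.3 0 -0.5 77 0" --squeeze 25

```text
t: 3.78
tcp_pos: [0.5175, 0.2927, 0.0613]
ee_rot: [1.938, 2.471, 0.004]
contact_force: [-0.2, -0.2, -0.3]
opening: 0.475
grip_force: 0.0
```

Emit:
move_arm --series "0.3 0 0 0 0;0.3 0 0 0 0;0.3 0 0 0 0;0.3 0 0 0 0"

```text
t: 4.12
tcp_pos: [0.5172, 0.2926, 0.0609]
ee_rot: [1.938, 2.472, 0.003]
contact_force: [0.3, 0.1, 7.1]
opening: 0.428
grip_force: 25.0
```

```bash
python3 -c "
from h import *
shift(.530,-.262,.2,.239)"
```

```text
t 4.1167 tcp [0.5172 0.2926 0.0609] heading 0.2409 tilt [ 0.002  0.001 -1.   ] SHIFT [-541.5 -119.6 -139.7] turn 0.002 grip 25.0 open 0.428 F [0.3 0.1 7.1]
```

Emit:
move_arm --series "0.3 0 0 -20 0;0.3 0 0 -60 0;0.3 0 0 -100 0;0.3 0 0 -140 0;0.3 -40 -9 -140 0;0.3 -80 -18 -140 0;0.3 -120 -26 -140 0;0.3 -160 -35 -140 0"

```text
t: 4.78
tcp_pos: [0.5202, 0.1266, 0.2]
ee_rot: [1.937, 2.473, 0.001]
contact_force: [1.2, -0.1, -2.4]
opening: 0.43
grip_force: 25.0
```

Run:
```python
from h import *
for n in ["scene","side"]:
    im,d=grab_frame(n); S=cloud(n,d).astype(np.float32); i=im.astype(int); red=(i[...,0]>90)&(i[...,1]<60)&(i[...,2]<60)
    print(n,rect(S,(.3,.75,-.5,-.05),(-.01,.04),red),rect(S,(.3,.75,-.5,-.05),(.011,.03),red))
shift(.48,-.274,.2,.225)
```

```text
scene (array([ 534.6, -259.6]), array([222.4, 209.3]), 12.4, np.float32(6.8), 4214) (array([ 552.1, -353.8]), array([28.9, 15.5]), 11.3, np.float32(18.3), 50)
side (array([ 532.5, -259. ]), array([217.4, 210.6]), 12.5, np.float32(6.7), 2038) (array([ 515.4, -163.5]), array([24.5, 18.7]), 21.2, np.float32(18.4), 30)
t 4.8833 tcp [0.5208 0.1194 0.1995] heading 0.2302 tilt [-0.    -0.005 -1.   ] SHIFT [-373.7 -129.4    1.4] turn 0.005 grip 25.0 open 0.432 F [-0.1  0.8 -0.1]
```

Emit:
move_arm --series "0.3 -38 -13 0 0;0.3 -76 -26 0 0;0.3 -114 -39 0 0;0.3 -152 -52 0 0;0.3 -190 -65 0 0;0.3 -228 -78 0 0;0.3 -266 -91 0 0;0.3 -304 -104 0 0.02"

```text
t: 5.55
tcp_pos: [0.4917, -0.1931, 0.1998]
ee_rot: [1.962, 2.453, 0.001]
contact_force: [1.0, 0.4, -0.7]
opening: 0.425
grip_force: 25.0
```

Emit:
move_arm --series "0.3 -35 -12 0 0;0.3 -60 -22 0 0;0.3 -75.5 -27 0 0;0.3 -75.5 -27 30 0;0.3 -75.5 -27 70 0;0.3 -75.5 -27 100 0;0.3 -75.5 -27 120 0;0.3 -75.5 -27 120 0"

```text
t: 6.22
tcp_pos: [0.4794, -0.2691, 0.0755]
ee_rot: [-1.957, -2.447, 0.002]
contact_force: [0.1, 1.0, -1.4]
opening: 0.428
grip_force: 25.0
```

Emit:
move_arm --series "0.3 0 0 0 0;0.3 0 0 0 0"

```text
t: 6.38
tcp_pos: [0.4834, -0.2715, 0.0809]
ee_rot: [1.961, 2.452, 0.001]
contact_force: [0.3, 0.4, -0.3]
opening: 0.424
grip_force: 25.0
```

Run:
```python
from h import *
im,d=grab_frame("wrist"); cv2.imwrite("pics/w2.png",im[...,::-1])
shift(.484,-.272,.010,.22)
```

```text
t 6.4333 tcp [ 0.4837 -0.2718  0.0813] heading 0.2211 tilt [ 0.003 -0.001 -1.   ] SHIFT [-0.1  0.1 71.3] turn 0.001 grip 25.0 open 0.43 F [-0.2 -0.5 -1.3]
```

View pics/w2.png

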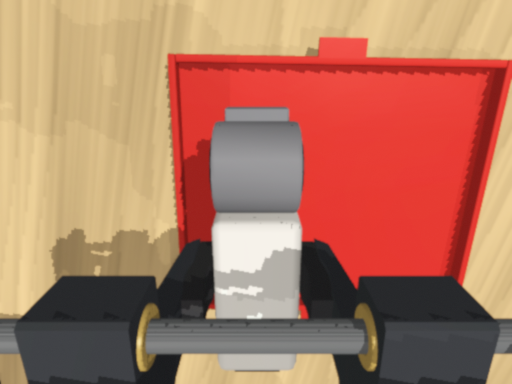

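The wrist view shows the motor held over the left half of the tray, aligned with its walls (left wall at column 180, far wall at row 60).

Emit:
move_arm --series "0.3 0 0 35 0;0.3 0 0 58 0;0.3 0 0 66 0;0.3 0 0 70.5 0;0.3 0 0 70.5 0;0.3 0 0 70.5 0;0.3 0 0 70.5 0;0.3 0 0 70.5 0"

```text
t: 7.1
tcp_pos: [0.4832, -0.2717, 0.0101]
ee_rot: [1.962, 2.451, 0.001]
contact_force: [0.2, 0.2, -2.0]
opening: 0.428
grip_force: 25.0
```

Emit:
move_arm --series "0.62 0 0 0 0;0.62 0 0 0 0;0.62 0 0 0 0;0.62 0 0 -40 0;0.62 0 0 -80 0;0.62 0 0 -120 0;0.62 0 0 -160 0;0.62 0 0 -190 0"

```text
t: 7.77
tcp_pos: [0.4829, -0.2717, 0.2026]
ee_rot: [1.961, 2.45, 0.001]
contact_force: [0.8, -0.3, -0.1]
opening: 0.619
grip_force: 0.0
```

```bash
python3 -c "
from h import *
shift(.5905,.3096,.2,.239)"
```

```text
t 7.7667 tcp [ 0.4829 -0.2717  0.2026] heading 0.2208 tilt [ 0.003 -0.001 -1.   ] SHIFT [543.6 232.3   2.1] turn -0.018 grip 0.0 open 0.619 F [ 0.8 -0.3 -0.1]
```

Emit:
move_arm --series "0.62 36 15.5 0 -0.018;0.62 72.5 31 0 -0.018;0.62 108.5 46.5 0 -0.018;0.62 145 62 0 -0.018;0.62 181 77.5 0 -0.018;0.62 217.5 93 0 -0.018;0.62 254 108.5 0 -0.018;0.62 290 124 0 -0.018"

```text
t: 8.43
tcp_pos: [0.5396, 0.0408, 0.1993]
ee_rot: [1.941, 2.47, 0.0]
contact_force: [-0.2, -0.2, -0.5]
opening: 0.62
grip_force: 0.0
```

Emit:
move_arm --series "0.62 36 15.5 0 0;0.62 72.5 31 0 0;0.62 108.5 46.5 0 0;0.62 145 62 0 0;0.62 181 77.5 0 0;0.62 217.5 93 0 0;0.62 245 105 0 0;0.62 251.5 104 0 0"

```text
t: 9.1
tcp_pos: [0.5801, 0.3151, 0.1987]
ee_rot: [-1.931, -2.475, -0.005]
contact_force: [-1.0, -0.0, 0.4]
opening: 0.625
grip_force: 0.0
```

Emit:
move_arm --series "0.62 0 0 0 0;0.62 0 0 30 0;0.62 0 0 60 0;0.62 0 0 60 0;0.62 0 0 60 0;0.62 0 0 60 0"

```text
t: 9.6
tcp_pos: [0.5822, 0.3069, 0.1406]
ee_rot: [1.942, 2.468, 0.002]
contact_force: [0.8, -0.6, 0.7]
opening: 0.622
grip_force: 0.0
```

```bash
python3 -c "
from h import *
shift(.5905,.3096,.060,.239)"
```

```text
t 9.6 tcp [0.5822 0.3069 0.1406] heading 0.2375 tilt [ 0.001  0.    -1.   ] SHIFT [ 0.7  8.6 80.6] turn -0.002 grip 0.0 open 0.622 F [ 0.8 -0.6  0.7]
```

Emit:
move_arm --series "0.62 0.5 8.5 0 0;0.62 0.5 8.5 35 0;0.62 0.5 8.5 65 0;0.62 0.5 8.5 79.5 0;0.62 0.5 8.5 79.5 0;0.62 0.5 8.5 79.5 0;0.25 0.5 8.5 79.5 0;0.25 0.5 8.5 79.5 0" --squeeze 20

```text
t: 10.27
tcp_pos: [0.5909, 0.3112, 0.0618]
ee_rot: [1.94, 2.469, 0.005]
contact_force: [-0.7, 0.2, 0.1]
opening: 0.492
grip_force: 0.0
```

Emit:
move_arm --series "0.25 0 0 0 0;0.25 0 0 0 0;0.25 0 0 0 0;0.25 0 0 0 0"

```text
t: 10.6
tcp_pos: [0.5901, 0.3108, 0.0607]
ee_rot: [1.94, 2.47, 0.003]
contact_force: [0.1, 0.2, 6.0]
opening: 0.317
grip_force: 20.2
```

```bash
python3 -c "
from h import *
shift(.582,-.250,.2,.22)"
```

```text
t 10.6 tcp [0.5901 0.3108 0.0607] heading 0.2389 tilt [ 0.002  0.001 -1.   ] SHIFT [-542.8 -140.4 -139.8] turn 0.019 grip 20.2 open 0.317 F [0.1 0.2 6. ]
```

Emit:
move_arm --series "0.25 0 0 -20 0;0.25 0 0 -60 0;0.25 0 0 -100 0;0.25 0 0 -140 0;0.25 -38 -10 -140 0;0.25 -76 -20 -140 0;0.25 -114 -30 -140 0;0.25 -152 -39 -140 0"

```text
t: 11.27
tcp_pos: [0.5867, 0.1517, 0.1996]
ee_rot: [-1.94, -2.471, 0.001]
contact_force: [1.4, -0.8, -0.3]
opening: 0.319
grip_force: 19.6
```

Emit:
move_arm --series "0.25 -39 -10 0 0;0.25 -78 -20 0 0;0.25 -117 -30 0 0;0.25 -156 -40 0 0;0.25 -195 -50 0 0;0.25 -234 -60 0 0;0.25 -273 -70 0 0;0.25 -312 -81 0 0.019"

```text
t: 11.93
tcp_pos: [0.582, -0.1706, 0.1994]
ee_rot: [-1.964, -2.452, 0.0]
contact_force: [0.8, 0.3, -1.3]
opening: 0.319
grip_force: 19.6
```

Emit:
move_arm --series "0.25 -35 -9 0 0;0.25 -60 -16 0 0;0.25 -78 -20 0 0;0.25 -78 -20 30 0;0.25 -78 -20 70 0;0.25 -78 -20 110 0;0.25 -78 -20 130 0;0.25 -78 -20 130 0"

```text
t: 12.6
tcp_pos: [0.5759, -0.2476, 0.0642]
ee_rot: [-1.958, -2.445, 0.005]
contact_force: [-0.7, 0.1, -0.6]
opening: 0.321
grip_force: 19.6
```

Emit:
move_arm --series "0.25 0 0 0 0;0.25 0 0 0 0"

```text
t: 12.77
tcp_pos: [0.5813, -0.2498, 0.0712]
ee_rot: [1.963, 2.45, 0.001]
contact_force: [1.3, -1.0, -0.2]
opening: 0.321
grip_force: 19.6
```

```bash
python3 -c "
from h import *
shift(.582,-.250,.010,.22)"
```

```text
t 12.7667 tcp [ 0.5813 -0.2498  0.0712] heading 0.22 tilt [ 0.002 -0.001 -1.   ] SHIFT [-0.2  0.5 61.2] turn -0.0 grip 19.6 open 0.321 F [ 1.3 -1.  -0.2]
```

Emit:
move_arm --series "0.25 0 0 30 0;0.25 0 0 48 0;0.25 0 0 56 0;0.25 0 0 60.5 0;0.25 0 0 60.5 0;0.25 0 0 60.5 0;0.25 0 0 60.5 0;0.25 0 0 60.5 0"

```text
t: 13.43
tcp_pos: [0.5809, -0.2497, 0.0101]
ee_rot: [1.963, 2.451, 0.001]
contact_force: [0.3, 0.8, -1.4]
opening: 0.32
grip_force: 19.6
```

Emit:
move_arm --series "0.6 0 0 0 0;0.6 0 0 0 0;0.6 0 0 0 0;0.6 0 0 -40 0;0.6 0 0 -80 0;0.6 0 0 -120 0;0.6 0 0 -160 0;0.6 0 0 -190 0"

```text
t: 14.1
tcp_pos: [0.5809, -0.2498, 0.2028]
ee_rot: [1.962, 2.449, 0.002]
contact_force: [1.2, -0.8, 0.7]
opening: 0.598
grip_force: 0.0
```

```bash
python3 -c "
from h import *
shift(.5538,.301,.2,.239)"
```

```text
t 14.1 tcp [ 0.5809 -0.2498  0.2028] heading 0.2199 tilt [ 0.003 -0.001 -1.   ] SHIFT [543.4  93.7   2.1] turn -0.019 grip 0.0 open 0.598 F [ 1.2 -0.8  0.7]
```

Emit:
move_arm --series "0.85 39 6.5 0 -0.019;0.85 78 13 0 -0.019;0.85 117 20 0 -0.019;0.85 156 27 0 -0.019;0.85 195 34 0 -0.019;0.85 234 40 0 -0.019;0.85 273 47 0 -0.019;0.85 312 54 0 -0.019"

```text
t: 14.77
tcp_pos: [0.5643, 0.0687, 0.1993]
ee_rot: [1.941, 2.47, 0.0]
contact_force: [0.2, -0.7, -0.3]
opening: 0.847
grip_force: 0.0
```

Emit:
move_arm --series "0.85 39 7 0 0;0.85 78 14 0 0;0.85 117 21 0 0;0.85 156 28 0 0;0.85 190 36 0 0;0.85 215 41 0 0;0.85 231 44 0 0;0.85 231 44 0 0"

```text
t: 15.43
tcp_pos: [0.5513, 0.3062, 0.1989]
ee_rot: [-1.933, -2.474, -0.002]
contact_force: [-0.1, 0.4, -1.2]
opening: 0.847
grip_force: 0.0
```

Emit:
move_arm --series "0.85 0 0 0 0;0.85 0 0 0 0;0.85 0 0 0 0"

```text
t: 15.68
tcp_pos: [0.5536, 0.299, 0.199]
ee_rot: [1.944, 2.466, -0.002]
contact_force: [-0.0, 0.1, -0.3]
opening: 0.857
grip_force: 0.0
```

Run:
```python
from h import *
im,d=grab_frame("wrist"); W=cloud("wrist",d).astype(np.float32); cv2.imwrite("pics/w3.png",im[...,::-1])
a=rect(W,(.48,.63,.2,.4),(.046,.055),im.min(2)>0); print(a)
m=(im.min(2)>90); print(rect(W,(.48,.63,.2,.4),(.044,.056),m))
shift(.5538,.301,.017,.239)
```

```text
(array([555.6, 305.1]), array([80.1, 52. ]), 102.6, np.float32(50.5), 4493)
(array([555.6, 305.1]), array([80.1, 52. ]), 102.6, np.float32(50.5), 4506)
t 15.7333 tcp [0.5535 0.2993 0.1991] heading 0.2359 tilt [ 0.    -0.001 -1.   ] SHIFT [  1.8   0.7 182. ] turn -0.003 grip 0.0 open 0.852 F [0.5 0.3 0.1]
```

View pics/w3.png

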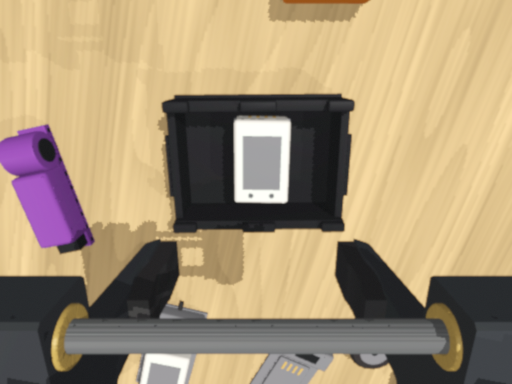

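The flat pack is the white block in the tub at (262,160). The orange block at the top edge (315,2) is the decoy.

Emit:
move_arm --series "0.85 5 3.4 0 0.016;0.85 5 3.4 40 0.016;0.85 5 3.4 80 0.016;0.85 5 3.4 120 0.016;0.85 5 3.4 150 0.016;0.85 5 3.4 170 0.016;0.85 5 3.4 181 0.016;0.85 5 3.4 181 0.016"

```text
t: 16.4
tcp_pos: [0.5536, 0.3063, 0.0157]
ee_rot: [-1.961, -2.453, 0.006]
contact_force: [0.2, -0.8, 0.5]
opening: 0.845
grip_force: 0.0
```

Emit:
move_arm --series "0.85 0 0 0 0;0.5 0 0 0 0;0.5 0 0 0 0;0.5 0 0 0 0;0.5 0 0 0 0;0.5 0 0 0 0;0.5 0 0 0 0" --squeeze 25

```text
t: 16.98
tcp_pos: [0.5557, 0.3078, 0.0192]
ee_rot: [1.96, 2.454, 0.003]
contact_force: [-0.6, 0.0, 7.7]
opening: 0.583
grip_force: 25.0
```

```bash
python3 -c "
from h import *
shift(.6576,.0085,.2,-.236)"
```

```text
t 16.9833 tcp [0.5557 0.3078 0.0192] heading 0.2229 tilt [ 0.002  0.001 -1.   ] SHIFT [-314.4   33.5 -180.9] turn 0.459 grip 25.0 open 0.583 F [-0.6  0.   7.7]
```

Emit:
move_arm --series "0.5 0 0 -20 0;0.5 0 0 -60 0;0.5 0 0 -100 0;0.5 0 0 -140 0;0.5 -5 0 -180 0;0.5 -44 4 -181 0.1;0.5 -83 8 -181 0.2;0.5 -122 12 -181 0.3"

```text
t: 17.65
tcp_pos: [0.5937, 0.1902, 0.1999]
ee_rot: [2.308, 2.13, 0.002]
contact_force: [1.8, 0.2, -2.2]
opening: 0.583
grip_force: 25.0
```

```bash
python3 -c "
from h import *
shift(.6576,.0085,.2,-.236)"
```

```text
t 17.65 tcp [0.5937 0.1902 0.1999] heading -0.0802 tilt [ 0.001  0.001 -1.   ] SHIFT [-1.76e+02  7.83e+01 -1.00e-01] turn 0.156 grip 25.0 open 0.583 F [ 1.8  0.2 -2.2]
```

Emit:
move_arm --series "0.5 -36 16 0 0.1;0.5 -72 32 0 0.156;0.5 -108 48 0 0.156;0.5 -140 62 0 0.156;0.5 -165 73 0 0.156;0.5 -176 78 0 0.156;0.5 -176 78 0 0.156;0.5 -176 78 0 0.156"

```text
t: 18.32
tcp_pos: [0.6572, 0.0106, 0.1985]
ee_rot: [-2.463, -1.947, 0.0]
contact_force: [-0.1, 1.0, -2.1]
opening: 0.588
grip_force: 25.0
```

Emit:
move_arm --series "0.5 0 0 0 0;0.5 0 0 0 0;0.5 0 0 0 0"

```text
t: 18.57
tcp_pos: [0.6574, 0.012, 0.199]
ee_rot: [-2.461, -1.951, -0.001]
contact_force: [0.7, 0.4, -2.4]
opening: 0.585
grip_force: 25.0
```

Run:
```python
from h import *
im,d=grab_frame("wrist"); W=cloud("wrist",d).astype(np.float32); cv2.imwrite("pics/w4.png",im[...,::-1])
print("hous",rect(W,(.59,.72,-.1,.15),(.017,.03)),"plate",rect(W,(.59,.72,-.1,.15),(.002,.03)))
print("pack bottom",rect(W,(.55,.78,-.1,.1),(.13,.24)))
shift(.6576,.0085,.017,-.236)
```

```text
hous (array([672.3,  70.4]), array([65.7, 24.6]), 166.7, np.float32(22.2), 1809) plate (array([666.5,  45.8]), array([97.1, 70. ]), 76.4, np.float32(8.4), 5610)
pack bottom (array([657.3,  16.1]), array([80. , 66.2]), 167.0, np.float32(230.2), 18349)
t 18.6167 tcp [0.6575 0.0115 0.1991] heading -0.2306 tilt [-0.     0.001 -1.   ] SHIFT [ -3.    0.8 182.1] turn 0.005 grip 25.0 open 0.59 F [-1.  -0.1 -1.6]
```

View pics/w4.png

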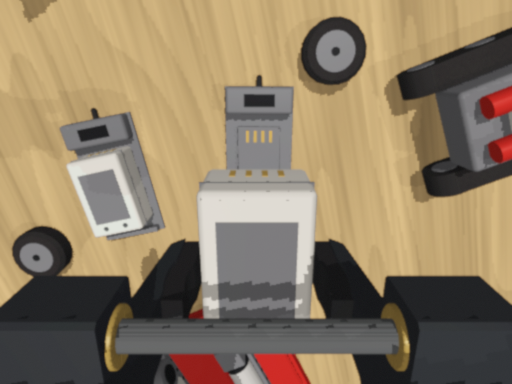

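The wrist view shows the pack held over the empty charger, housing at (260,100). The full charger is at (105,180) and the wheels are untouched.

Run:
```python
from h import *
s=state(); im,d=grab_frame("wrist"); W=cloud("wrist",d); M=R.from_rotvec(s["ee_rot"]).as_matrix()
L=(W-s["tcp_pos"])@M*1000
m=(L[...,2]<-26)&(L[...,2]>-35)&(im.min(2)>40)&(abs(L[...,1])<45)&(L[...,0]>0)&(L[...,0]<60)
p=L[m]; print(len(p),np.percentile(p[:,0],[90,98,99.5]).round(1),np.percentile(p[p[:,0]>25][:,1],[.5,2,98,99.5]).round(1),np.median(p[:,2]).round(1))
m=(abs(L[...,1])<50)&(W[...,2]<.03)&(W[...,2]>.017)&(L[...,0]>0)&(L[...,0]<95); p=L[m]
print("housing in tool",np.percentile(p[:,0],[1,5,95,99]).round(1),np.percentile(p[:,1],[1,99]).round(1),p.mean(0).round(1))
m=(abs(L[...,1])<50)&(W[...,2]<.0125)&(W[...,2]>.006)&(L[...,0]>0)&(L[...,0]<55); p=L[m]; print("pad",np.percentile(p[:,1],[1,99]).round(1),np.percentile(p[:,0],99).round(1))
shift(.6576,.0096,.017,-.234)
```

```text
9405 [34.1 36.1 36.4] [-26.3 -25.3  23.3  24.3] -31.1
housing in tool [47.8 49.  73.3 93. ] [-31.2  48.6] [ 61.9   2.6 177. ]
pad [-20.5  22.6] 34.0
t 18.6667 tcp [0.6576 0.011  0.1991] heading -0.2312 tilt [-0.  0. -1.] SHIFT [ -1.4   0.4 182.1] turn 0.003 grip 25.0 open 0.581 F [-0.6  0.1 -2.4]
```

Emit:
move_arm --series "0.5 2 1.4 0 0.003;0.5 2 1.4 40 0.003;0.5 2 1.4 80 0.003;0.5 2 1.4 120 0.003;0.5 2 1.4 150 0.003;0.5 2 1.4 160 0.003;0.5 2 1.4 160 0.003;0.5 2 1.4 160 0.003"

```text
t: 19.33
tcp_pos: [0.6606, 0.0114, 0.0401]
ee_rot: [2.467, 1.944, 0.002]
contact_force: [-0.2, 0.4, -0.9]
opening: 0.583
grip_force: 25.0
```

Emit:
move_arm --series "0.5 0 0 10 0;0.5 0 0 18 0;0.5 0 0 22 0;0.5 0 0 22 0;0.5 0 0 22 0;0.5 0 0 22 0"

```text
t: 19.83
tcp_pos: [0.6597, 0.0112, 0.0172]
ee_rot: [2.467, 1.944, 0.0]
contact_force: [0.4, 0.7, -2.4]
opening: 0.59
grip_force: 25.0
```

```bash
python3 -c "
from h import *
shift(.6576,.0085,.017,-.234)"
```

```text
t 19.8333 tcp [0.6597 0.0112 0.0172] heading -0.236 tilt [ 0. -0. -1.] SHIFT [-3.1 -1.4  0.2] turn -0.002 grip 25.0 open 0.59 F [ 0.4  0.7 -2.4]
```

Emit:
move_arm --series "0.5 0 0 0.5 0;0.5 0 0 0.5 0;0.82 0 0 0.5 0;0.82 0 0 0.5 0;0.82 0 0 0.5 0;0.82 0 0 -40 0;0.82 0 0 -80 0;0.82 0 0 -120 0"

```text
t: 20.5
tcp_pos: [0.659, 0.0112, 0.1378]
ee_rot: [-2.467, -1.944, 0.002]
contact_force: [-0.1, 0.2, 0.3]
opening: 0.821
grip_force: 0.0
```

Emit:
move_arm --series "0.82 0 0 -40 0;0.82 0 0 -60 0;0.82 0 0 -60 0;0.82 0 0 -60 0"

```text
t: 20.83
tcp_pos: [0.6604, 0.0113, 0.1983]
ee_rot: [2.466, 1.943, 0.004]
contact_force: [0.9, -0.6, -0.7]
opening: 0.821
grip_force: 0.0
```

Run:
```python
from h import *
s=state(); im,d=grab_frame("wrist"); W=cloud("wrist",d).astype(np.float32); cv2.imwrite("pics/w5.png",im[...,::-1])
print("hous",rect(W,(.59,.72,-.1,.15),(.017,.03)),"flat",rect(W,(.59,.72,-.1,.15),(.043,.055)))
print("full hous",rect(W,(.42,.57,.04,.15),(.017,.03)),"charged",rect(W,(.42,.57,-.1,.15),(.043,.055)))
shift(.5047,.0176,.2,-.02)
```

```text
hous (array([670.5,  70.9]), array([65.7, 24.6]), 166.4, np.float32(20.4), 1799) flat (array([656.1,   8.6]), array([78.3, 51.9]), 76.4, np.float32(46.7), 4275)
full hous (array([502.6,  78. ]), array([66.1, 26. ]), 177.8, np.float32(20.9), 1700) charged (array([502.8,  17.4]), array([80.4, 52.7]), 90.0, np.float32(47.2), 4089)
t 20.8833 tcp [0.6593 0.0113 0.1965] heading -0.2359 tilt [-0. -0. -1.] SHIFT [ -30.  -151.8   -3.4] turn -0.216 grip 0.0 open 0.818 F [-0.2 -0.8 -0.9]
```

View pics/w5.png

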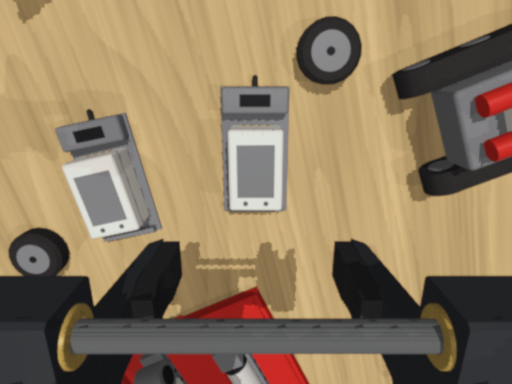

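The flat pack sits centred on its charger at (255,170). The charged pack is at (103,195).

Emit:
move_arm --series "0.85 -8 -38 0 -0.1;0.85 -16 -77 0 -0.2;0.85 -23 -115 0 -0.226;0.85 -28 -140 0 -0.226;0.85 -30.3 -152 0 -0.226;0.85 -30.3 -152 0 -0.226;0.85 -30.3 -152 0 -0.226;0.85 -30.3 -152 0 -0.226"

```text
t: 21.55
tcp_pos: [0.5053, 0.0173, 0.1963]
ee_rot: [-2.232, -2.21, 0.001]
contact_force: [-0.0, 0.1, 0.8]
opening: 0.851
grip_force: 0.0
```

Run:
```python
from h import *
im,d=grab_frame("wrist"); W=cloud("wrist",d).astype(np.float32)
print("full hous",rect(W,(.42,.57,.04,.15),(.017,.03)),"charged",rect(W,(.42,.57,-.1,.15),(.043,.055)))
shift(.5044,.0174,.017,-.01)
```

```text
full hous (array([504.3,  77.8]), array([65.5, 26. ]), 177.9, np.float32(22.3), 1860) charged (array([504.4,  17.5]), array([79.3, 52.1]), 89.4, np.float32(48.6), 4449)
t 21.6 tcp [0.5056 0.0172 0.1965] heading -0.0101 tilt [-0. -0. -1.] SHIFT [  0.2  -1.1 179.5] turn -0.0 grip 0.0 open 0.849 F [ 1.3 -0.1 -0.9]
```

Emit:
move_arm --series "0.85 0 -1 40 0;0.85 0 -1 80 0;0.85 0 -1 120 0;0.85 0 -1 150 0;0.85 0 -1 170 0;0.85 0 -1 179 0;0.85 0 -1 179 0;0.85 0 -1 179 0"

```text
t: 22.27
tcp_pos: [0.5045, 0.0173, 0.0182]
ee_rot: [2.233, 2.21, 0.0]
contact_force: [0.9, 0.6, -0.2]
opening: 0.846
grip_force: 0.0
```

Emit:
move_arm --series "0.85 0 0 0 0;0.5 0 0 0 0;0.5 0 0 0 0;0.5 0 0 0 0;0.5 0 0 0 0;0.5 0 0 0 0;0.5 0 0 0 0" --squeeze 25

```text
t: 22.85
tcp_pos: [0.5044, 0.0174, 0.0187]
ee_rot: [2.232, 2.21, 0.002]
contact_force: [-1.0, -0.3, 6.1]
opening: 0.584
grip_force: 25.0
```

```bash
python3 -c "
from h import *
shift(.5538,.301,.2,.239)"
```

```text
t 22.85 tcp [0.5044 0.0174 0.0187] heading -0.01 tilt [ 0.001  0.    -1.   ] SHIFT [ 284.1   46.8 -181.2] turn -0.249 grip 25.0 open 0.584 F [-1.  -0.3  6.1]
```

Emit:
move_arm --series "0.5 0 0 -20 0;0.5 0 0 -60 0;0.5 0 0 -100 0;0.5 0 0 -140 0;0.5 0 0 -181 0;0.5 38 6 -181 -0.1;0.5 76 12.5 -181 -0.2;0.5 114 19 -181 -0.249"

```text
t: 23.52
tcp_pos: [0.5241, 0.132, 0.2]
ee_rot: [1.936, 2.473, 0.002]
contact_force: [0.3, 0.4, -1.7]
opening: 0.585
grip_force: 25.0
```

```bash
python3 -c "
from h import *
shift(.5538,.301,.2,.239)"
```

```text
t 23.5167 tcp [0.5241 0.132  0.2   ] heading 0.242 tilt [ 0.001  0.    -1.   ] SHIFT [1.57e+02 6.94e+01 1.00e-01] turn 0.003 grip 25.0 open 0.585 F [ 0.3  0.4 -1.7]
```

Emit:
move_arm --series "0.5 37 16 0 0;0.5 74 33 0 0;0.5 110 49 0 0;0.5 138 61 0 0;0.5 157 69 0 0;0.5 157 69 0 0;0.5 157 69 0 0;0.5 157 69 0 0"

```text
t: 24.18
tcp_pos: [0.5535, 0.2983, 0.1984]
ee_rot: [1.942, 2.469, -0.003]
contact_force: [0.2, -0.8, -1.9]
opening: 0.59
grip_force: 25.0
```

Run:
```python
from h import *
s=state(); im,d=grab_frame("wrist"); W=cloud("wrist",d); cv2.imwrite("pics/w6.png",im[...,::-1]); M=R.from_rotvec(s["ee_rot"]).as_matrix()
L=(W-s["tcp_pos"])@M*1000; Z=W[...,2]*1000
def e(m,k): p=L[m][:,k]; return len(p),np.percentile(p,[1,99]).round(1)
m=(L[...,2]<-25)&(L[...,2]>-35)&(im.min(2)>40)&(abs(L[...,1])<45)&(L[...,0]>10)&(L[...,0]<60)
print("pack x",e(m,0),"y",e(m&(L[...,0]>25),1))
rim=(Z>60)&(Z<68)&(abs(L[...,1])<100)&(L[...,0]>40)&(L[...,0]<80)
print("rim x",e(rim,0),"y",e(rim,1))
shift(.5536,.3006,.0207,.239)
```

```text
pack x (7931, array([10.3, 39.9])) y (4258, array([-25.7,  24.2]))
rim x (1098, array([54., 64.])) y (1098, array([-80.8,  82.3]))
t 24.2333 tcp [0.5538 0.2978 0.1986] heading 0.2371 tilt [-0.001 -0.002 -1.   ] SHIFT [  3.    0.6 177.9] turn -0.002 grip 25.0 open 0.583 F [ 0.6 -0.5 -1.6]
```

View pics/w6.png

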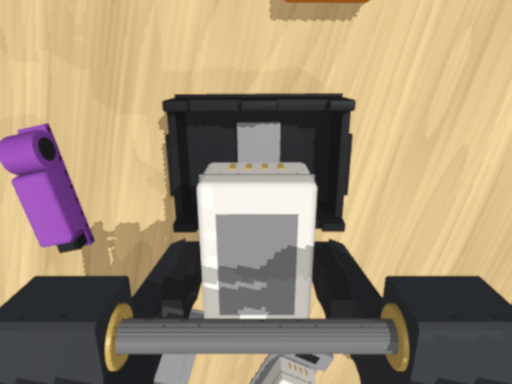

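The pack is held over the tub. The grey seat shows at (258,145), centred between the tub's ends (163 and 354).

Emit:
move_arm --series "0.5 2.3 0.9 0 0;0.5 2.3 0.9 40 0;0.5 2.3 0.9 80 0;0.5 2.3 0.9 120 0;0.5 2.3 0.9 150 0;0.5 2.3 0.9 160 0;0.5 2.3 0.9 160 0;0.5 2.3 0.9 160 0"

```text
t: 24.9
tcp_pos: [0.5549, 0.3024, 0.0401]
ee_rot: [1.941, 2.469, 0.002]
contact_force: [0.6, 0.8, -0.4]
opening: 0.586
grip_force: 25.0
```

Emit:
move_arm --series "0.5 0 0 8 0;0.5 0 0 15 0;0.5 0 0 19.5 0;0.5 0 0 19.5 0;0.5 0 0 19.5 0;0.5 0 0 19.5 0"

```text
t: 25.4
tcp_pos: [0.5548, 0.3029, 0.0203]
ee_rot: [1.94, 2.47, 0.003]
contact_force: [-0.5, 0.8, 4.0]
opening: 0.585
grip_force: 25.0
```

```bash
python3 -c "
from h import *
shift(.5536,.3006,.0207,.239)"
```

```text
t 25.4 tcp [0.5548 0.3029 0.0203] heading 0.239 tilt [ 0.002  0.001 -1.   ] SHIFT [-1.9 -1.7 -0.4] turn 0.0 grip 25.0 open 0.585 F [-0.5  0.8  4. ]
```

Emit:
move_arm --series "0.5 0 0 -3 0;0.5 -2.2 -0.9 -3 0;0.5 -2.2 -0.9 -3 0;0.5 -2.2 -0.9 -1 0;0.5 -2.2 -0.9 0 0;0.5 -2.2 -0.9 0 0;0.5 -2.2 -0.9 0 0"

```text
t: 25.98
tcp_pos: [0.5537, 0.2998, 0.0203]
ee_rot: [1.941, 2.47, -0.001]
contact_force: [-2.7, -3.0, 8.4]
opening: 0.585
grip_force: 25.0
```

Emit:
move_arm --series "0.82 0 0 0 0;0.82 0 0 0 0;0.82 0 0 0 0;0.82 0 0 -40 0;0.82 0 0 -80 0;0.82 0 0 -120 0;0.82 0 0 -160 0;0.82 0 0 -180 0"

```text
t: 26.65
tcp_pos: [0.5556, 0.3014, 0.2047]
ee_rot: [1.939, 2.469, 0.01]
contact_force: [1.4, 1.2, 1.1]
opening: 0.82
grip_force: 0.0
```

Emit:
move_arm --series "0.65 0 0 0 0;0.65 0 0 0 0;0.65 0 0 0 0"

```text
t: 26.9
tcp_pos: [0.553, 0.2997, 0.1982]
ee_rot: [-1.94, -2.47, 0.003]
contact_force: [-0.4, -0.8, -0.4]
opening: 0.653
grip_force: 0.0
```

Run:
```python
from h import *
s=state(); im,d=grab_frame("wrist"); W=cloud("wrist",d); M=R.from_rotvec(s["ee_rot"]).as_matrix()
L=(W-s["tcp_pos"])@M*1000; Z=W[...,2]*1000
def e(m,k): p=L[m][:,k]; q=np.percentile(p,[1,99]); return len(p),q.round(1),q.mean().round(1)
pk=(Z>45)&(Z<55)&(im.min(2)>60)&(abs(L[...,1])<45)&(abs(L[...,0])<50)
print("pack",e(pk,0),e(pk,1),rect(W.astype(np.float32),(.48,.63,.2,.4),(.045,.055),im.min(2)>60))
r=(Z>61)&(Z<67)&(abs(L[...,1])<100)&(abs(L[...,0])<80)
print("rim",e(r&(L[...,0]>40),0),e(r&(L[...,0]<-40),0),e(r,1))
shift(.4832,-.2717,.2,.22)
```

```text
pack (4462, array([-38.5,  39.6]), np.float64(0.5)) (4462, array([-25.9,  24.8]), np.float64(-0.5)) (array([552.1, 299.6]), array([79.3, 52.1]), 103.8, np.float32(50.0), 4462)
rim (1074, array([52.8, 62.2]), np.float64(57.5)) (790, array([-60.3, -51.1]), np.float64(-55.7)) (1864, array([-81.1,  82.2]), np.float64(0.5))
t 26.95 tcp [0.5527 0.2995 0.1976] heading 0.2392 tilt [-0.003 -0.002 -1.   ] SHIFT [-538.5 -202.8   -1.2] turn 0.019 grip 0.0 open 0.654 F [ 0.1 -0.7  0.1]
```

Emit:
move_arm --series "0.65 -37 -14 0 0.019;0.65 -74 -28 0 0.019;0.65 -111 -42 0 0.019;0.65 -148 -56 0 0.019;0.65 -185 -70 0 0.019;0.65 -222 -84 0 0.019;0.65 -259 -97 0 0.019;0.65 -296 -111 0 0.019"

```text
t: 27.62
tcp_pos: [0.5144, -0.0156, 0.198]
ee_rot: [-1.963, -2.45, 0.003]
contact_force: [0.5, 0.2, -0.8]
opening: 0.647
grip_force: 0.0
```

Emit:
move_arm --series "0.65 -37 -14 0 0;0.65 -74 -28 0 0;0.65 -111 -42 0 0;0.65 -148 -56 0 0;0.65 -185 -69 0 0;0.65 -215 -79 0 0;0.65 -240 -88 0 0;0.65 -240 -88 0 0"

```text
t: 28.28
tcp_pos: [0.4794, -0.2736, 0.198]
ee_rot: [-1.974, -2.443, 0.006]
contact_force: [-1.3, -0.5, -0.4]
opening: 0.65
grip_force: 0.0
```

Emit:
move_arm --series "0.65 0 0 0 0;0.65 0 0 40 0;0.65 0 0 80 0;0.65 0 0 80 0;0.65 0 0 80 0;0.65 0 0 80 0"

```text
t: 28.78
tcp_pos: [0.4834, -0.2665, 0.1207]
ee_rot: [1.962, 2.453, 0.001]
contact_force: [0.9, -0.0, 0.8]
opening: 0.655
grip_force: 0.0
```

```bash
python3 -c "
from h import *
shift(.4832,-.2717,.0101,.22)
grab_frame('wrist')
for r in nets.spot_point('wrist','motor_large_center')[:2]: print(r['p'],w('wrist',r['xyz']).round(4))"
```

```text
t 28.7833 tcp [ 0.4834 -0.2665  0.1207] heading 0.2214 tilt [ 0.001  0.    -1.   ] SHIFT [ -5.   -1.4 110.6] turn 0.001 grip 0.0 open 0.655 F [ 0.9 -0.   0.8]
0.83 [ 0.4852 -0.2737  0.0296]
```

Emit:
move_arm --series "0.65 -5 -1.2 0 0;0.65 -5 -1.2 40 0;0.65 -5 -1.2 75 0;0.65 -5 -1.2 98 0;0.65 -5 -1.2 110 0;0.65 -5 -1.2 110 0;0.65 -5 -1.2 110 0;0.3 -5 -1.2 110 0" --squeeze 25

```text
t: 29.55
tcp_pos: [0.4838, -0.2732, 0.0113]
ee_rot: [1.962, 2.449, 0.001]
contact_force: [0.1, 0.0, 0.1]
opening: 0.6
grip_force: 0.0
```

Emit:
move_arm --series "0.3 0 0 0 0;0.3 0 0 0 0;0.3 0 0 0 0;0.3 0 0 0 0;0.3 0 0 0 0"

```text
t: 29.97
tcp_pos: [0.4834, -0.2728, 0.0109]
ee_rot: [1.963, 2.45, 0.001]
contact_force: [-0.9, 0.6, 7.7]
opening: 0.427
grip_force: 25.0
```

```bash
python3 -c "
from h import *
shift(.517,.2915,.2,.239)"
```

```text
t 29.9667 tcp [ 0.4834 -0.2728  0.0109] heading 0.2201 tilt [ 0.002 -0.001 -1.   ] SHIFT [ 543.1  156.4 -189.6] turn -0.019 grip 25.0 open 0.427 F [-0.9  0.6  7.7]
```

Emit:
move_arm --series "0.3 0 0 -20 0;0.3 0 0 -60 0;0.3 0 0 -100 0;0.3 0 0 -140 0;0.3 0 0 -180 0;0.3 37 11 -189 0;0.3 75 22 -189 -0.019;0.3 113 33 -189 -0.019"

```text
t: 30.63
tcp_pos: [0.4904, -0.1542, 0.2002]
ee_rot: [1.94, 2.467, 0.002]
contact_force: [0.1, 0.4, -1.0]
opening: 0.427
grip_force: 25.0
```

Emit:
move_arm --series "0.3 38 11 0 0;0.3 76 22 0 0;0.3 114 33 0 0;0.3 152 44 0 0;0.3 190 55 0 0;0.3 228 66 0 0;0.3 266 77 0 0;0.3 304 88 0 0"

```text
t: 31.3
tcp_pos: [0.503, 0.1631, 0.1989]
ee_rot: [1.941, 2.47, 0.0]
contact_force: [1.6, 0.1, -1.7]
opening: 0.426
grip_force: 25.0
```

Emit:
move_arm --series "0.3 38 11 0 0;0.3 74 21 0 0;0.3 103 29 0 0;0.3 123 35 0 0;0.3 123 35 0 0;0.3 123 35 0 0;0.3 123 35 0 0;0.3 123 35 0 0"

```text
t: 31.97
tcp_pos: [0.5087, 0.2871, 0.1985]
ee_rot: [1.943, 2.468, -0.002]
contact_force: [0.8, 0.0, -0.8]
opening: 0.432
grip_force: 25.0
```

```bash
python3 -c "
from h import *
shift(.5169,.2914,.0617,.239)"
```

```text
t 31.9667 tcp [0.5087 0.2871 0.1985] heading 0.2367 tilt [-0.    -0.001 -1.   ] SHIFT [  2.4   9.1 136.8] turn -0.002 grip 25.0 open 0.432 F [ 0.8  0.  -0.8]
```

Emit:
move_arm --series "0.3 2 9 0 0;0.3 2 9 30 0;0.3 2 9 70 0;0.3 2 9 100 0;0.3 2 9 115 0;0.3 2 9 115 0;0.3 2 9 115 0;0.3 2 9 115 0"

```text
t: 32.63
tcp_pos: [0.5181, 0.2935, 0.085]
ee_rot: [1.941, 2.469, 0.004]
contact_force: [0.4, 0.2, -1.2]
opening: 0.432
grip_force: 25.0
```

Emit:
move_arm --series "0.3 0 0 0 0;0.3 0 0 0 0;0.3 0 0 0 0"

```text
t: 32.88
tcp_pos: [0.5173, 0.2935, 0.0847]
ee_rot: [1.94, 2.47, 0.003]
contact_force: [0.3, 0.3, -1.2]
opening: 0.425
grip_force: 25.0
```

```bash
python3 -c "
from h import *
shift(.5169,.2914,.0617,.239)"
```

```text
t 32.8833 tcp [0.5173 0.2935 0.0847] heading 0.2389 tilt [ 0.002  0.001 -1.   ] SHIFT [-2. -1. 23.] turn -0.0 grip 25.0 open 0.425 F [ 0.3  0.3 -1.2]
```

Emit:
move_arm --series "0.3 -1.8 -0.9 0 0;0.3 -1.8 -0.9 8 0;0.3 -1.8 -0.9 16 0;0.3 -1.8 -0.9 20 0;0.3 -1.8 -0.9 23 0;0.3 -1.8 -0.9 23.5 0;0.3 -1.8 -0.9 23.5 0;0.3 -1.8 -0.9 23.5 0"

```text
t: 33.55
tcp_pos: [0.5154, 0.2908, 0.0615]
ee_rot: [-1.94, -2.47, 0.003]
contact_force: [-7.7, -4.9, 20.3]
opening: 0.43
grip_force: 25.0
```

```bash
python3 -c "
from h import *
shift(.5169,.2914,.0617,.239)"
```

```text
t 33.55 tcp [0.5154 0.2908 0.0615] heading 0.2392 tilt [-0.002 -0.002 -1.   ] SHIFT [ 0.2  1.6 -0.2] turn 0.0 grip 25.0 open 0.43 F [-7.7 -4.9 20.3]
```

Emit:
move_arm --series "0.3 0 0 -5 0;0.3 0 0.7 -5 0;0.3 0 0.7 -5 0;0.3 0 0.7 -3 0;0.3 0 0.7 -2 0;0.3 0 0.7 -1 0;0.3 0 0.7 -0.5 0;0.3 0 0.7 -0.5 0"

```text
t: 34.22
tcp_pos: [0.5167, 0.2913, 0.0615]
ee_rot: [-1.941, -2.47, 0.001]
contact_force: [-4.6, -3.0, 14.3]
opening: 0.425
grip_force: 25.0
```

```bash
python3 -c "
from h import *
shift(.5169,.2914,.0617,.239)"
```

```text
t 34.2167 tcp [0.5167 0.2913 0.0615] heading 0.239 tilt [-0.001 -0.001 -1.   ] SHIFT [ 0.1  0.3 -0.2] turn -0.0 grip 25.0 open 0.425 F [-4.6 -3.  14.3]
```

Emit:
move_arm --series "0.3 0 0 -0.5 0;0.45 0 0 -0.5 0;0.62 0 0 -0.5 0;0.62 0 0 -0.5 0;0.62 0 0 -40 0;0.62 0 0 -80 0;0.62 0 0 -120 0;0.62 0 0 -138 0"

```text
t: 34.88
tcp_pos: [0.5188, 0.2928, 0.2034]
ee_rot: [1.94, 2.469, 0.01]
contact_force: [1.3, 0.3, -0.1]
opening: 0.627
grip_force: 0.0
```

Emit:
move_arm --series "0.6 0 38 -138 0;0.6 0 38 -138 0;0.6 0 38 -138 0;0.6 0 38 -138 0"

```text
t: 35.22
tcp_pos: [0.5565, 0.3014, 0.3422]
ee_rot: [1.94, 2.467, 0.012]
contact_force: [1.1, 0.6, 0.9]
opening: 0.601
grip_force: 0.0
```

```bash
cat > tubv.py <<'E'
from h import *
import sys
s=state(); im,d=grab_frame("wrist"); W=cloud("wrist",d); cv2.imwrite(sys.argv[1],im[...,::-1]); M=R.from_rotvec(s["ee_rot"]).as_matrix()
L=(W-s["tcp_pos"])@M*1000; Z=W[...,2]*1000
def e(m,k): p=L[m][:,k]; q=np.percentile(p,[1,99]); return len(p),q.round(1),q.mean().round(1)
r=(Z>60)&(Z<67)&(abs(L[...,1])<110)&(abs(L[...,0])<80)
print("rim",e(r&(L[...,0]>40),0),e(r&(L[...,0]<-40),0),e(r,1))
F=W.astype(np.float32)
print("large",rect(F,(.45,.56,.2,.4),(.096,.108)),"all",rect(F,(.45,.65,.2,.4),(.04,.12)),"pack",rect(F,(.48,.63,.2,.4),(.045,.055),im.min(2)>60))
print("slim",rect(F,(.56,.65,.2,.4),(.085,.108)))
shift(.5809,-.2497,.2,.22)
E
python3 tubv.py pics/w7.png
```

```text
rim (503, array([51.7, 68.9]), np.float64(60.3)) (412, array([-64.3, -52.2]), np.float64(-58.2)) (915, array([-85.1,  78.3]), np.float64(-3.4))
large (array([520.1, 280.9]), array([77.3, 37.9]), 103.4, np.float32(101.5), 1933) all (array([555.3, 301.8]), array([174.2, 138.4]), 14.0, np.float32(61.6), 8543) pack (array([557.3, 301.1]), array([78.9, 46.4]), 103.7, np.float32(52.0), 2006)Traceback (most recent call last):
  File "tubv.py", line 10, in <module>
    print("slim",rect(F,(.56,.65,.2,.4),(.085,.108)))
                 ~~~~^^^^^^^^^^^^^^^^^^^^^^^^^^^^^^^
  File "h.py", line 21, in rect
    n,l,s,c=cv2.connectedComponentsWithStats(m); m=l==1+np.argmax(s[1:,4])
                                                        ~~~~~~~~~^^^^^^^^^
    return _wrapfunc(a, 'argmax', axis=axis, out=out, **kwds)
    return bound(*args, **kwds)
ValueError: attempt to get argmax of an empty sequence
```

Emit:
move_arm --series "0.6 -34 -6.5 20 0.019;0.6 -69 -13 40 0.019;0.6 -103 -20 60 0.019;0.6 -138 -26 80 0.019;0.6 -173 -33 100 0.019;0.6 -208 -40 115 0.019;0.6 -243 -46 130 0.019;0.6 -280 -53 140 0.019"

```text
t: 35.93
tcp_pos: [0.5673, 0.0145, 0.1944]
ee_rot: [-1.962, -2.451, 0.002]
contact_force: [0.9, 0.0, -0.1]
opening: 0.602
grip_force: 0.0
```

Emit:
move_arm --series "0.6 -38 -7 0 0;0.6 -76 -14 0 0;0.6 -114 -21 0 0;0.6 -152 -29 0 0;0.6 -190 -37 0 0;0.6 -225 -43 0 0;0.6 -250 -48 0 0;0.6 -260 -51 0 0"

```text
t: 36.6
tcp_pos: [0.5741, -0.2544, 0.1957]
ee_rot: [1.971, 2.446, -0.004]
contact_force: [-0.0, 0.3, 0.2]
opening: 0.602
grip_force: 0.0
```

Emit:
move_arm --series "0.6 0 0 0 0;0.6 0 0 40 0;0.6 0 0 80 0;0.6 0 0 80 0;0.6 0 0 80 0;0.6 0 0 80 0;0.6 0 0 80 0"

```text
t: 37.18
tcp_pos: [0.5775, -0.2488, 0.1192]
ee_rot: [1.961, 2.45, 0.003]
contact_force: [-0.3, 0.7, 0.2]
opening: 0.6
grip_force: 0.0
```

```bash
python3 -c "
from h import *
shift(.5809,-.2497,.0101,.22)
grab_frame('wrist')
for r in nets.spot_point('wrist','motor_slim_center')[:2]: print(r['p'],w('wrist',r['xyz']).round(4))"
```

```text
t 37.1833 tcp [ 0.5775 -0.2488  0.1192] heading 0.221 tilt [ 0.004 -0.001 -1.   ] SHIFT [ -1.5   2.7 109.1] turn 0.001 grip 0.0 open 0.6 F [-0.3  0.7  0.2]
0.9 [ 0.58   -0.2508  0.0299]
```

Emit:
move_arm --series "0.6 -1.5 2.8 0 0;0.6 -1.5 2.8 40 0;0.6 -1.5 2.8 75 0;0.6 -1.5 2.8 98 0;0.6 -1.5 2.8 108.5 0;0.6 -1.5 2.8 108.5 0;0.6 -1.5 2.8 108.5 0;0.25 -1.5 2.8 108.5 0" --squeeze 20

```text
t: 37.95
tcp_pos: [0.5802, -0.2506, 0.01]
ee_rot: [1.962, 2.449, 0.002]
contact_force: [0.0, -0.0, 0.3]
opening: 0.542
grip_force: 0.0
```

Emit:
move_arm --series "0.25 0 0 0 0;0.25 0 0 0 0;0.25 0 0 0 0;0.25 0 0 0 0;0.25 0 0 0 0;0.25 0 0 0 0"

```text
t: 38.45
tcp_pos: [0.5795, -0.2502, 0.0093]
ee_rot: [1.963, 2.45, 0.001]
contact_force: [-0.3, -0.1, 7.1]
opening: 0.324
grip_force: 20.3
```

```bash
python3 -c "
from h import *
shift(.5903,.3100,.2,.239)"
```

```text
t 38.45 tcp [ 0.5795 -0.2502  0.0093] heading 0.22 tilt [ 0.002 -0.001 -1.   ] SHIFT [ 544.2  133.1 -191.1] turn -0.019 grip 20.3 open 0.324 F [-0.3 -0.1  7.1]
```

Emit:
move_arm --series "0.25 0 0 -20 0;0.25 0 0 -60 0;0.25 0 0 -100 0;0.25 0 0 -140 0;0.25 0 0 -180 0;0.25 37 9 -191 0;0.25 75 18 -191 -0.019;0.25 113 28 -191 -0.019"

```text
t: 39.12
tcp_pos: [0.5815, -0.1331, 0.2007]
ee_rot: [1.941, 2.467, 0.002]
contact_force: [0.4, 0.7, -1.9]
opening: 0.321
grip_force: 19.7
```

Emit:
move_arm --series "0.25 39 9 0 0;0.25 78 18 0 0;0.25 117 27 0 0;0.25 156 36 0 0;0.25 195 45 0 0;0.25 234 54 0 0;0.25 273 63 0 0;0.25 312 72 0 0"

```text
t: 39.78
tcp_pos: [0.5767, 0.1884, 0.1991]
ee_rot: [1.941, 2.47, -0.0]
contact_force: [1.4, 0.0, -1.3]
opening: 0.323
grip_force: 19.8
```

Emit:
move_arm --series "0.25 38 9 0 0;0.25 74 17 0 0;0.25 100 23 0 0;0.25 118 31 0 0;0.25 118 31 0 0;0.25 118 31 0 0;0.25 118 31 0 0;0.25 118 31 0 0"

```text
t: 40.45
tcp_pos: [0.5799, 0.3066, 0.1989]
ee_rot: [1.943, 2.468, -0.002]
contact_force: [-0.4, -0.5, -0.1]
opening: 0.324
grip_force: 19.8
```

```bash
python3 -c "
from h import *
shift(.5902,.3105,.0599,.239)"
```

```text
t 40.45 tcp [0.5799 0.3066 0.1989] heading 0.2368 tilt [-0.    -0.001 -1.   ] SHIFT [  1.6  11.  139. ] turn -0.002 grip 19.8 open 0.324 F [-0.4 -0.5 -0.1]
```

Emit:
move_arm --series "0.25 0.5 10.5 0 0;0.25 0.5 10.5 30 0;0.25 0.5 10.5 70 0;0.25 0.5 10.5 100 0;0.25 0.5 10.5 115 0;0.25 0.5 10.5 115 0;0.25 0.5 10.5 115 0;0.25 0.5 10.5 115 0"

```text
t: 41.12
tcp_pos: [0.5909, 0.3114, 0.0858]
ee_rot: [1.941, 2.468, 0.004]
contact_force: [-0.6, 0.9, -1.2]
opening: 0.322
grip_force: 19.8
```

Emit:
move_arm --series "0.25 0 0 0 0;0.25 0 0 0 0;0.25 0 0 0 0"

```text
t: 41.37
tcp_pos: [0.5903, 0.3119, 0.0853]
ee_rot: [1.94, 2.47, 0.003]
contact_force: [0.3, 0.2, -0.6]
opening: 0.323
grip_force: 19.8
```

```bash
python3 -c "
from h import *
shift(.5902,.3105,.0599,.239)"
```

```text
t 41.3667 tcp [0.5903 0.3119 0.0853] heading 0.2389 tilt [ 0.002  0.001 -1.   ] SHIFT [-1.3 -0.5 25.4] turn -0.0 grip 19.8 open 0.323 F [ 0.3  0.2 -0.6]
```

Emit:
move_arm --series "0.25 -1.3 -0.2 0 0;0.25 -1.3 -0.2 9 0;0.25 -1.3 -0.2 17 0;0.25 -1.3 -0.2 21 0;0.25 -1.3 -0.2 23.5 0;0.25 -1.3 -0.2 24.7 0;0.25 -1.3 -0.2 24.7 0;0.25 -1.3 -0.2 24.7 0"

```text
t: 42.03
tcp_pos: [0.5888, 0.3098, 0.0602]
ee_rot: [-1.94, -2.47, 0.004]
contact_force: [-6.9, -4.5, 12.8]
opening: 0.324
grip_force: 20.7
```

```bash
python3 -c "
from h import *
shift(.5902,.3105,.0599,.239)"
```

```text
t 42.0333 tcp [0.5888 0.3098 0.0602] heading 0.239 tilt [-0.002 -0.001 -1.   ] SHIFT [0.4 1.5 0.3] turn -0.0 grip 20.7 open 0.324 F [-6.9 -4.5 12.8]
```

Same small sideways drift as before, so I'll use the same remedy: raise, shift and lower.

Emit:
move_arm --series "0.25 0 0 -5 0;0.25 0.3 0.8 -5 0;0.25 0.3 0.8 -5 0;0.25 0.3 0.8 -3 0;0.25 0.3 0.8 -2 0;0.25 0.3 0.8 -1 0;0.25 0.3 0.8 -0.3 0;0.25 0.3 0.8 -0.3 0"

```text
t: 42.7
tcp_pos: [0.5902, 0.3107, 0.0603]
ee_rot: [-1.941, -2.47, 0.001]
contact_force: [-3.7, -2.4, 7.9]
opening: 0.321
grip_force: 20.3
```

Emit:
move_arm --series "0.25 0 0 -0.2 0;0.4 0 0 -0.2 0;0.58 0 0 -0.2 0;0.58 0 0 -0.2 0;0.58 0 0 -40 0;0.58 0 0 -80 0;0.58 0 0 -120 0;0.58 0 0 -139 0"

```text
t: 43.37
tcp_pos: [0.5925, 0.312, 0.204]
ee_rot: [1.94, 2.468, 0.01]
contact_force: [-0.1, 0.4, 0.7]
opening: 0.578
grip_force: 0.0
```

Emit:
move_arm --series "0.6 0 -38 -17 0;0.6 0 -38 -17 0;0.6 0 -38 -17 0;0.6 0 -38 -17 0;0.6 0 -38 -17 0"

```text
t: 43.78
tcp_pos: [0.554, 0.3017, 0.2149]
ee_rot: [1.941, 2.47, -0.001]
contact_force: [0.3, -0.1, -0.8]
opening: 0.6
grip_force: 0.0
```

```bash
python3 tubv.py pics/w8.png
```

```text
rim (1468, array([46.8, 69. ]), np.float64(57.9)) (766, array([-69.1, -48. ]), np.float64(-58.6)) (2367, array([-82. ,  80.8]), np.float64(-0.6))
large (array([518.1, 280.3]), array([77. , 38.2]), 103.5, np.float32(100.1), 3627) all (array([553.5, 300.6]), array([174.4, 139.7]), 13.7, np.float32(84.7), 20148) pack (array([553.8, 300.1]), array([79.8, 44.8]), 103.8, np.float32(50.5), 3479)
slim (array([589.2, 308.8]), array([117.4,  28.3]), 103.1, np.float32(93.7), 4070)
t 43.8333 tcp [0.554  0.3016 0.2148] heading 0.2385 tilt [-0.001 -0.001 -1.   ] SHIFT [-542.1 -104.1   15.1] turn 0.019 grip 0.0 open 0.597 F [-0.3 -0.2 -0.2]
```

View pics/w8.png

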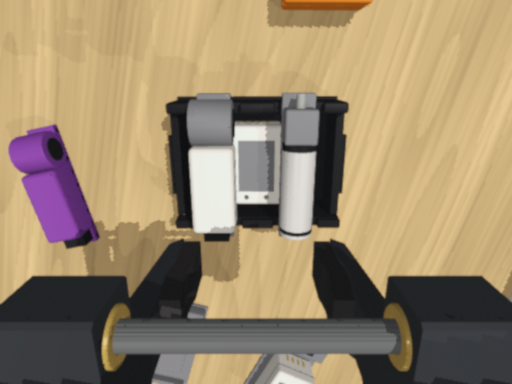

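The tub view matches the start: large motor at (212,165), slim at (298,165), and the charged pack between them at (258,163). Both motors are within about 1.3 mm of where they first lay, and their heights are unchanged.

```bash
python3 -c "
from bench import order
print(order.hand_in())"
```

```text
the job is handed in; nothing more can be done
None
```

The battery swap is done and handed in at about 44 s: the flat pack is on the empty charger, the charged pack is in the tub, both motors are back in their own cradles within about 1.3 mm of where they started, and the wheels were not touched.

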